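# Clamp a model locomotive in the repair stand

## Task

Make the green locomotive fast in the repair stand: slide it along its channel right up against the end stop and turn the black nut on the clamp column until its narrow nose points at the raised mark on the arm, so that the lock force will be right; then flip the cam lever fully over to clamp it. Leave the other things on the table where they are.

Things in the scene. Friction and masses are not known exactly. Their poses are not given: they have to be found in the camera images.
- stand: Fixed repair stand near the table's middle, turned up to 0.3 rad: an aluminium base plate, x = -50 to 150, y = -215 to 115 mm, 12 mm thick, with a channel and a clamp column. Origin on the table directly under the pressure pad; x points away from the robot to the column (axis at x = 100 mm), y runs along the channel to the end stop.
- channel (a point): Point on the channel's floor, 22 mm over the table, under the pad; axes as the stand's. The channel runs along y, 44 mm wide between 8 mm walls whose tops are 34 mm over the table, from y = -215 to +90 mm (the stop), open at its -y end.
- stop (a point): Face of the dark steel end stop that the locomotive must touch, on the channel's centre line, 45 mm over the table (the stop's top is at 57 mm).
- loco: Loose green locomotive, about 0.35 kg, a box with flat ends 180 mm long (its y), 36 mm wide (x), 50 mm high; origin at the centre of its underside. It stands in the channel, 40 to 105 mm short of the stop, and is either pushed on its -y end or pinched.
- nut (a joint): Turn of the nut, rad, 0 to 3.2, growing clockwise seen from above; it starts between 0.4 and 1.3. At 2.2 its nose points at the mark. Each rad lowers arm, nut, lever and pad together by 2.5 mm. It is stiff (0.25 N m) and stays where it is left; it may need two grasps.
- nut_grip (a point): Nut's axis (vertical) at the height to grip, about 165 mm over the table: middle of the black bar handle. The bar is 14 mm thick, 24 mm high, runs 30 mm behind the axis and 24 mm ahead of it, then narrows to a nose 7 mm thick ending 48 mm ahead. The point's x axis points along the nose. Under the bar lies a disc of 28 mm radius, 24 mm below this point.
- nut_nose (a point): Narrow nose of the nut, 46 mm from its axis.
- mark (a point): Raised steel rib on top of the clamp arm, 26 x 5 mm, between column and lever: at the right setting the nose points along the arm at it. The grey arm is 36 mm wide and reaches from the column over the channel, stand x = -30 to 125 mm; its underside is 115 to 106 mm over the table.
- lever (a joint): Cam lever, rad: 0 open (standing up, leaning 0.13 rad to the stand's -y), 1.7 fully over (lying level towards the stand's +y, against its own stop). It starts at 0 to 0.25, stays where it is left, and takes about 0.3 N m, 3 to 5 N near its tip. Flipping it drives the pad down 10 mm in proportion to its angle.
- lever_pivot (a point): Axis of the lever (parallel to the stand's x), above the channel at the end of the arm, about 153 mm over the table. Its axes are parallel to the stand's.
- lever_tip (a point): Tip of the lever, 110 mm from its axis. The lever's last 40 mm is a black grip 24 mm wide (along the axis) and 12 mm thick; the shank is 14 x 10 mm.
- pad (a joint): How far the spring of the pressure pad is pressed in, m, 0 to 0.009: its force is 3 N per mm (0 with no load, about 0.004 when the clamp is right).
- pad_foot (a point): Centre of the underside of the round rubber pressure pad (36 mm across) that comes down on the locomotive's roof.
- wagon: Bystander: grey wagon, 120 mm long, standing on the table near the stand. Leave alone.
- bogie: Bystander: small bogie, 65 mm long and 20 mm high, standing on the stand's base plate beside the column. Leave alone.
- screwdriver: Bystander: screwdriver 170 mm long, lying on the table at the robot's side of the stand. Leave alone.
- brush: Bystander: brush 160 mm long, lying on the table behind the stand. Leave alone.
- mug: Bystander: white mug, 90 mm high, beside the stand's stop end. Leave alone.
- oil_jar: Bystander: amber jar, 70 mm high, behind the stand. Leave alone.

How it is judged (in metres and radians):
On the way, in this order (a step that is already met when the one before it is completed fails the run):
1. with the lever still open, the locomotive is against the stop (gap under 4 mm) and the nut is within 0.4 rad of the mark (y of loco in the frame of stand above -0.004 m and value of joint nut between 1.8 and 2.6 rad and value of joint lever below 0.5 rad), for 0.2 s.
2. the lever is fully over (value of joint lever above 1.58 rad), for 0.2 s.
At the end, for the whole second after the job is handed in: The lever is fully over (above 1.58 of 1.7 rad), the nut is within 0.4 rad of the mark and the pad's spring is pressed in 2.7 to 5.3 mm (8 to 16 N) on the locomotive, which stands upright and at rest on the channel's floor, less than 4 mm from the stop (value of joint lever above 1.58 rad and value of joint nut between 1.8 and 2.6 rad and value of joint pad between 0.0027 and 0.0053 m and y of loco in the frame of stand above -0.004 m and z of loco in the frame of stand below 0.025 m and angle between loco's own z axis and vertical below 0.05 rad and linear speed of loco below 0.01 m/s); the robot touches nothing.
It fails at once if a bystander is moved by more than 30 mm (distance of any of wagon, bogie, screwdriver, brush, mug, oil_jar from where it was at the start of the episode above 0.03 m).
It also fails if it takes over 67 s, if anything falls off the work surface, if the arm or the gripper's body presses on something with over 40 N, if the wrist force passes 120 N, or if a joint passes its speed limit or range.

## Robot

A 6-joint arm with a two-finger parallel gripper is mounted at the origin on the work surface. World frame = base frame: x ahead of the robot, y to its left, z up, the work surface at z = 0. Lengths are in mm, angles in degrees, forces in N, time in s.
With the tool pointing down it reaches from about 250 to 800 mm from the base axis. Payload 3.9 kg.
Tool frame: the origin (TCP) lies on the centre line of the jaws, within the pads' length; the fingertips stand 17 mm ahead of it and the grasp point (between the pads) lies 2 mm behind it; z points along the fingers, x is the direction in which the jaws open and shut, and the axes are right-handed (so a half turn about z gives the same grasp; the last joint's range is limited). The gripper opens to 85 mm and grips with 20 to 120 N. Pads are 22 mm wide; open, the fingers measure 114 mm over their backs; the gripper's body (76 mm by 85 mm) begins 54 mm behind the grasp point. The pads swing forward as they close: fully open they stand 13 mm farther back than shut.
Start: joints at [69.442, 14.897, -7.913, 67.191, 0, 90], TCP at [184.349, 491.559, 248.304] pointing down, gripper open.
Joint ranges: [-159.42, 159.42], [-47.68, 98.78], [-73.54, 78.23], [-108.79, 121.32], [-90, 84.71], [-180, 180]. Speed limits (degrees/s): [147.25, 147.25, 180, 180, 180, 180].

## Interface

Orientations are given as a 3x3 rotation matrix whose columns are the frame's x, y, z axes.
In Python, from bench import observe, read_camera, sign_off gives the robot as it stands.
- The arm moves only by the tool apply_moves, never from a script. Its argument "steps" is a list of rows, each an object of numbers: "dx", "dy", "dz": the shift along the tool's x, y, z in m; "ax", "ay", "az": the turn, a rotation vector about the tool's x, y, z in rad. In form: [{"dx": .., "dy": .., "dz": .., "ax": .., "ay": .., "az": ..}, ...]. A call has 1 to 20 rows; each row shifts and turns the pose as measured when the row begins, along the tool's axes as they then stand; what a row does not reach is not made up. A row lasts 1/8 s, in which the tool goes at most 62.5 mm and 10.7 degrees, less where a joint would pass 70% of its speed; a pose out of reach is approached as far as the arm can. A call is refused whole if a number of a shift passes 0.0625 or a number of a turn 0.188, either way. A call with a gripper value outside its range is refused whole. "claw" is the opening, from -1 (shut) to 1 (fully open), set as the call begins (left out, the last holds). The fingers move at their own pace and stop on an object; "force" is the grip in N (left out, the last holds). Time passes only in rows, so rows that do not move let the fingers close. It gives the time, the measured TCP pose, the force and the opening at its end, in the units of the state.
- observe(): the state, without advancing time (a new reading comes with each control period).
- read_camera(name): name is "side" or "top"; returns a dict with "img" (480x640x3 uint8, red, green, blue), "fx", "fy", "cx", "cy" (pixels), "dist_coeffs" ([k1, k2, p1, p2, k3] as OpenCV has them; the pictures are not rectified), "world_to_cam" (4x4, takes a point from world to camera coordinates). Camera axes: x right, y down, z forward; pixel columns grow to the right and rows downward; lengths in mm; the calibration is good to about 2 mm. A picture is of the moment at which its call begins. There is no depth.
- sign_off(): hands the job in, once; it reports no verdict.
The state is a dict: "time": time; "q": joint angles; "joint_velocities": joint speeds; "joint_torque": joint torques, N m; "ee_pos": TCP position; "tcp_rot": TCP orientation; "ft_force": force on the tool from outside, world axes, zero at the start; "wrist_torque": the same for the moment, N m; "finger_gap": finger opening in mm.
Only numpy, scipy, OpenCV 4.12 (cv2) and the standard library are available. Lean on these libraries where they do the work, as an engineer would, in place of code of your own. Each camera call takes 0.05 s, during which the arm holds its last target.

## Working session

There is one attempt and no reset: what is moved stays moved. The work goes in short steps, Python scripts to look and compute and a tool call to move; the robot and the scene stay as the last step left them, time stands still between calls to the robot, and variables do not carry over. Pictures are saved under pics/ and viewed, and the job is handed in when it is done.

Besides the shell and the picture viewer there is one more tool, called after "Request:" by a JSON object that holds its "name" and its "arguments", one argument or row to a line. apply_moves: Moves the arm, as the interface text tells. Its arguments: {"type":"object","properties":{"steps":{"type":"array","items":{"type":"object","properties":{"dx":{"type":"number"},"dy":{"type":"number"},"dz":{"type":"number"},"ax":{"type":"number"},"ay":{"type":"number"},"az":{"type":"number"}}}},"claw":{"type":"number"},"force":{"type":"number"}},"required":["steps"]}

```bash
ls; mkdir -p pics; python3 - <<'E'
from bench import observe, read_camera
import cv2,pickle
d={}
for n in ("side","top"):
    c=read_camera(n); d[n]=c
    cv2.imwrite(f"pics/{n}0.png",c["img"][:,:,::-1])
    print(n,{k:v for k,v in c.items() if k!="img"})
pickle.dump(d,open("cam0.pkl","wb"))
print(observe())
E
```

```text
pics
side {'fx': 586.7833427858685, 'fy': 586.7833427858685, 'cx': 315.49917559296017, 'cy': 233.58179241816467, 'dist_coeffs': array([-0.05725839,  0.        ,  0.        ,  0.        ,  0.        ]), 'world_to_cam': array([[ 9.07163654e-01, -4.20633041e-01, -1.10430723e-02,
        -5.01509651e+02],
       [-2.97988483e-01, -6.23688771e-01, -7.22644574e-01,
         3.22466676e+02],
       [ 2.97080745e-01,  6.58847601e-01, -6.91131587e-01,
         1.10739018e+03],
       [ 0.00000000e+00,  0.00000000e+00,  0.00000000e+00,
         1.00000000e+00]])}
top {'fx': 461.0051972533274, 'fy': 461.0051972533274, 'cx': 330.16561768778456, 'cy': 244.5981109149958, 'dist_coeffs': array([-0.01040362,  0.        ,  0.        ,  0.        ,  0.        ]), 'world_to_cam': array([[-4.99108224e-03, -9.99840200e-01, -1.71657851e-02,
         9.54466896e+01],
       [-9.91316562e-01,  7.20275481e-03, -1.31299635e-01,
         6.22707893e+02],
       [ 1.31402295e-01,  1.63613998e-02, -9.91194099e-01,
         9.22153852e+02],
       [ 0.00000000e+00,  0.00000000e+00,  0.00000000e+00,
         1.00000000e+00]])}
{'time': 0.1, 'q': array([ 6.94426793e+01,  1.49320840e+01, -7.97743977e+00,  6.71882409e+01,
        1.68734854e-04,  9.00009670e+01]), 'joint_velocities': array([-0.02310586, -0.08055105,  0.17500469, -0.05554077,  0.00485274,
       -0.1609933 ]), 'joint_torque': array([ 3.46989018e-04, -4.06509554e+01,  2.54527134e+01,  1.01021814e-02,
        1.11837869e-05,  1.00343925e-05]), 'ee_pos': array([184.1534096 , 491.04505327, 247.55315815]), 'tcp_rot': array([[ 3.51159577e-01,  9.36315433e-01, -6.01919825e-04],
       [ 9.36314071e-01, -3.51160093e-01, -1.59662405e-03],
       [-1.70631396e-03, -2.91617726e-06, -9.99998544e-01]]), 'ft_force': array([-0.54679516, -0.09068813,  0.36434955]), 'wrist_torque': array([ 0.01371586, -0.01937343, -0.00145355]), 'finger_gap': 85.55841510709207}
```

View pics/side0.png

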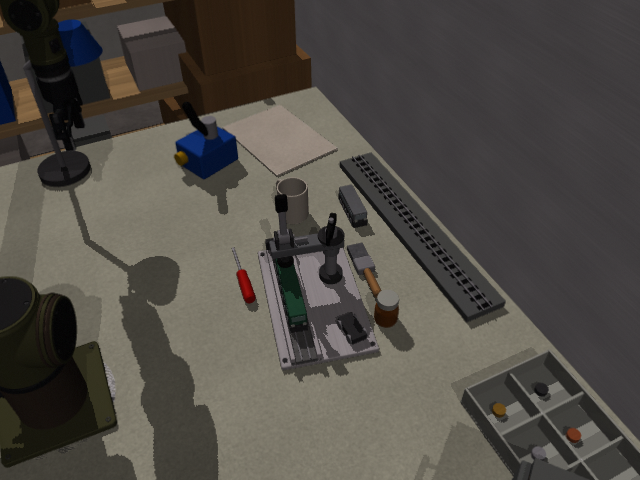

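View pics/top0.png

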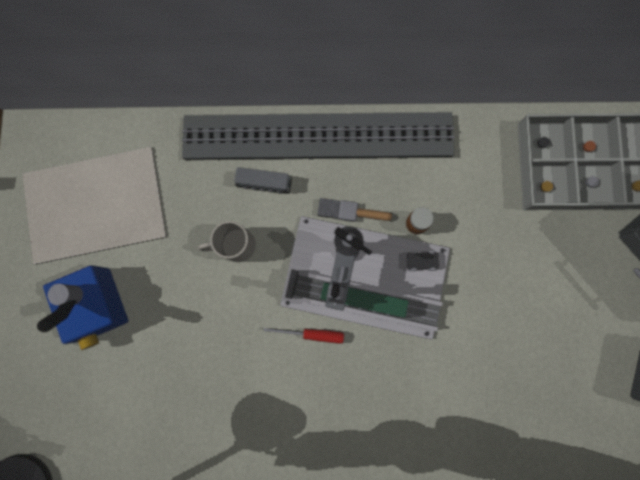

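```bash
python3 - <<'E'
import cv2,pickle
d=pickle.load(open("cam0.pkl","rb"))
t=d["top"]["img"][200:345,265:465,::-1]
cv2.imwrite("pics/topz.png",cv2.resize(t,None,fx=4,fy=4,interpolation=cv2.INTER_CUBIC))
t=d["side"]["img"][170:370,235:410,::-1]
cv2.imwrite("pics/sidez.png",cv2.resize(t,None,fx=3,fy=3,interpolation=cv2.INTER_CUBIC))
E
```

```text
(no output)
```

View pics/topz.png

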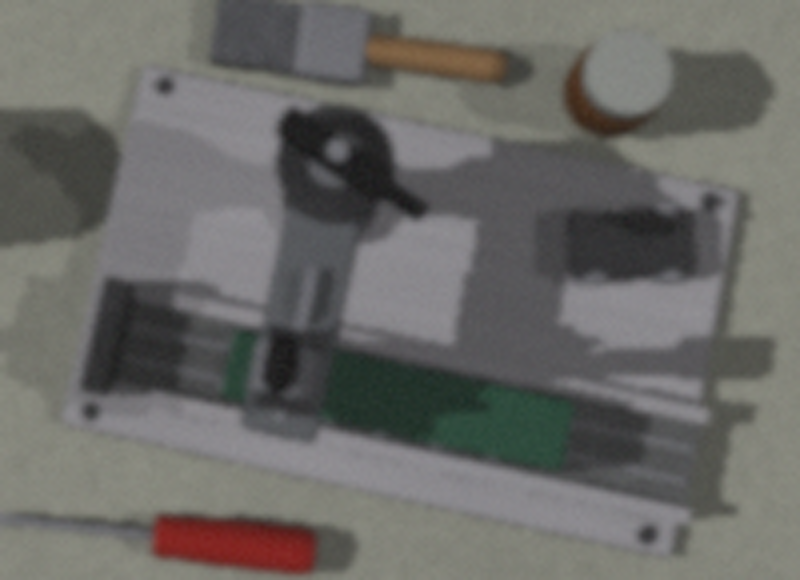

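View pics/sidez.png

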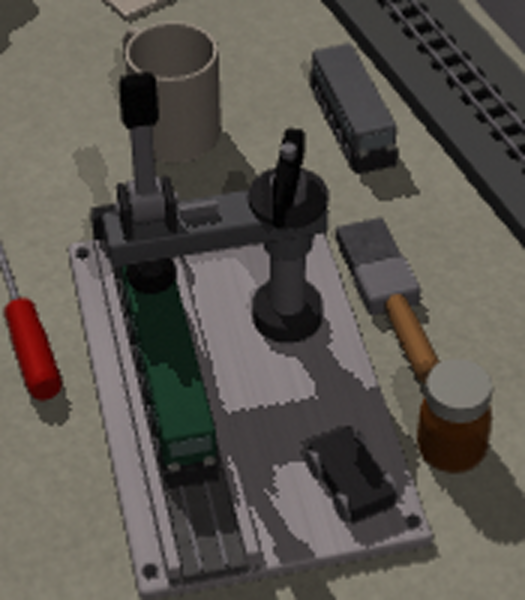

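```bash
cat > h.py <<'E'
import numpy as np,cv2,pickle
from scipy.optimize import least_squares
def cam(c):
    K=np.array([[c["fx"],0,c["cx"]],[0,c["fy"],c["cy"]],[0,0,1.]])
    return K,np.array(c["dist_coeffs"]),np.array(c["world_to_cam"])
def proj(c,P):
    K,D,T=cam(c); r,_=cv2.Rodrigues(T[:3,:3])
    return cv2.projectPoints(np.array(P,float).reshape(-1,1,3),r,T[:3,3],K,D)[0].reshape(-1,2)
def s2w(s,P):
    P=np.atleast_2d(P).astype(float);c,n=np.cos(s[2]),np.sin(s[2])
    return np.c_[s[0]+c*P[:,0]-n*P[:,1],s[1]+n*P[:,0]+c*P[:,1],P[:,2]]
def w2s(s,P):
    P=np.atleast_2d(P).astype(float);c,n=np.cos(s[2]),np.sin(s[2]);d=P[:,:2]-np.array(s[:2])
    return np.c_[c*d[:,0]+n*d[:,1],-n*d[:,0]+c*d[:,1],P[:,2]]
def ray(c,uv):
    K,D,T=cam(c);n=cv2.undistortPoints(np.array(uv,float).reshape(-1,1,2),K,D).reshape(-1,2)
    d=np.c_[n,np.ones(len(n))]@T[:3,:3]; return -T[:3,:3].T@T[:3,3],d
def atz(c,uv,z):
    o,d=ray(c,uv);return o+d*((z-o[2])/d[:,2])[:,None]
E
python3 - <<'E'
from h import *
d=pickle.load(open("cam0.pkl","rb"))
tz=lambda p:np.array(p)/4.+[265,200]-.375
sz=lambda p:np.array(p)/3.+[235,170]-.33
T=tz([(140,70),(740,192),(682,552),(70,422)]);TP=[(150,115,12),(150,-215,12),(-50,-215,12),(-50,115,12)]
S=sz([(70,240),(138,592),(432,535)]);SP=[(-50,115,12),(-50,-215,12),(150,-215,12)]
f=lambda s:np.r_[(proj(d["top"],s2w(s,TP))-T).ravel(),(proj(d["side"],s2w(s,SP))-S).ravel()]
r=least_squares(f,[500,0,-.2]);s=r.x
print(s,r.fun.round(1)); np.save("stand.npy",s)
# overlays
P=[]
cols=[(150,115,12),(150,-215,12),(-50,-215,12),(-50,115,12)]
for n,(x0,y0,x1,y1,k) in {"top":(265,200,465,345,4),"side":(235,170,410,370,3)}.items():
    im=d[n]["img"][:,:,::-1][y0:y1,x0:x1];im=cv2.resize(im,None,fx=k,fy=k,interpolation=cv2.INTER_CUBIC)
    def L(a,c=(0,0,255)):
        q=((proj(d[n],s2w(s,a))-[x0,y0]+.5)*k).astype(int);cv2.polylines(im,[q.reshape(-1,1,2)],False,c,1)
    L(cols+cols[:1]);L([(-22,-215,34),(-22,90,34)]);L([(22,-215,34),(22,90,34)]);L([(-22,90,57),(22,90,57)],(255,0,0))
    L([(-30,-18,130),(125,-18,130),(125,18,130),(-30,18,130),(-30,-18,130)],(0,255,255))
    L([(100+28*np.cos(a),28*np.sin(a),141) for a in np.linspace(0,6.3,30)],(255,255,0))
    L([(0,0,153),(0,-14,262)],(255,0,255))
    cv2.imwrite(f"pics/{n}ov.png",im)
print(w2s(s,atz(d["top"],tz([(345,145),(424,210),(285,125)]),165)))
print("loco end",w2s(s,atz(d["top"],tz([(573,400),(562,465)]),72)),w2s(s,atz(d["side"],sz([(160,440),(216,428)]),72)))
print("side nut",w2s(s,atz(d["side"],sz([(287,140),(293,130),(280,225)]),177)))
E
```

```text
[ 5.19783689e+02  7.72162962e+01 -2.16537547e-01] [ 0.5 -1.3  0.3 -0.6 -2.2  2.1 -2.6  1.3 -0.5  1.4  1.6  1.1  1.7  1.1]
[[106.03216563  -2.77905368 165.        ]
 [ 84.26409462 -43.92073091 165.        ]
 [109.39717536  25.92463292 165.        ]]
loco end [[  18.36657067 -139.41491821   72.        ]
 [ -14.1675041  -140.1380191    72.        ]] [[ -21.67320395 -138.53609513   72.        ]
 [  16.47445366 -136.9584441    72.        ]]
side nut [[101.24837612  16.92283995 177.        ]
 [107.74138802  26.07183755 177.        ]
 [ 77.27389865 -63.1246775  177.        ]]
```

View pics/topov.png

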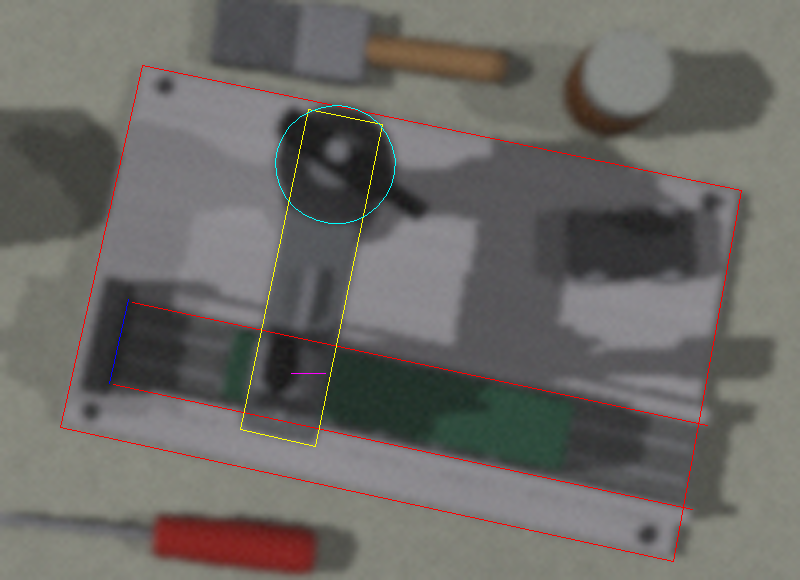

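View pics/sideov.png

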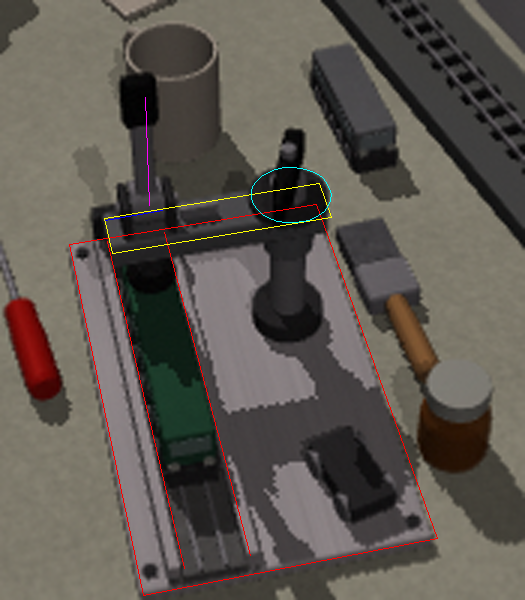

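```bash
cat > plan.py <<'E'
import sys
from h import *
from bench import observe
s=np.load("stand.npy")
def plan(sx,sy,z,yaw=None,world=False):
    o=observe();p=o["ee_pos"];R=o["tcp_rot"]
    t=np.array([sx,sy,z]) if world else s2w(s,[sx,sy,z])[0]
    cur=np.degrees(np.arctan2(R[1,0],R[0,0]))
    print("t",round(o["time"],2),"cur",p.round(1),"stand",w2s(s,p)[0].round(1),"yaw",round(cur,1),"tilt",R[:2,2].round(4),"F",o["ft_force"].round(1),"gap",round(o["finger_gap"],1),"q",o["q"].round(1))
    print("target",t.round(1),"tool delta mm",(R.T@(t-p)).round(1), "az rad", None if yaw is None else round(-np.radians(yaw-cur),3))
if __name__=="__main__":
    a=[float(v) for v in sys.argv[1:]];plan(*a)
E
echo "stand y yaw 77.6"; python3 plan.py 0 -180 248 77.6
```

```text
stand y yaw 77.6
t 0.1 cur [184.2 491.  247.6] stand [-416.7  332.1  247.6] yaw 69.4 tilt [-0.0006 -0.0016] F [-0.5 -0.1  0.4] gap 85.6 q [69.4 14.9 -8.  67.2  0.  90. ]
target [481.1 -98.6 248. ] tool delta mm [-4.478e+02  4.851e+02  3.000e-01] az rad -0.142
```

Request:
{"name": "apply_moves", "arguments": {
  "claw": -1,
  "force": 40,
  "steps": [
    {"dx": -0.037, "dy": 0.04, "dz": -0.003},
    {"dx": -0.037, "dy": 0.04, "dz": -0.003},
    {"dx": -0.037, "dy": 0.04, "dz": -0.003},
    {"dx": -0.037, "dy": 0.04, "dz": -0.003},
    {"dx": -0.037, "dy": 0.04, "dz": -0.003},
    {"dx": -0.037, "dy": 0.04, "dz": -0.003},
    {"dx": -0.037, "dy": 0.04, "dz": -0.003},
    {"dx": -0.037, "dy": 0.04, "dz": -0.003},
    {"dx": -0.037, "dy": 0.04, "dz": -0.003},
    {"dx": -0.037, "dy": 0.04, "dz": -0.003},
    {"dx": -0.037, "dy": 0.04, "dz": -0.003},
    {"dx": -0.037, "dy": 0.04, "dz": -0.003},
    {"az": -0.142},
    {}
  ]
}}

```text
invalid input at $.steps[0]: expected keys dx, dy, dz, ax, ay, az
```

```bash
python3 plan.py 0 -180 60 77.6
```

```text
t 0.1 cur [184.2 491.  247.6] stand [-416.7  332.1  247.6] yaw 69.4 tilt [-0.0006 -0.0016] F [-0.5 -0.1  0.4] gap 85.6 q [69.4 14.9 -8.  67.2  0.  90. ]
target [481.1 -98.6  60. ] tool delta mm [-447.5  485.1  188.3] az rad -0.142
```

All keys are needed in each row.

Request:
{"name": "apply_moves", "arguments": {
  "claw": -1,
  "force": 40,
  "steps": [
    {"dx": -0.037, "dy": 0.04, "dz": -0.003, "ax": 0, "ay": 0, "az": 0},
    {"dx": -0.037, "dy": 0.04, "dz": -0.003, "ax": 0, "ay": 0, "az": 0},
    {"dx": -0.037, "dy": 0.04, "dz": -0.003, "ax": 0, "ay": 0, "az": 0},
    {"dx": -0.037, "dy": 0.04, "dz": -0.003, "ax": 0, "ay": 0, "az": 0},
    {"dx": -0.037, "dy": 0.04, "dz": -0.003, "ax": 0, "ay": 0, "az": 0},
    {"dx": -0.037, "dy": 0.04, "dz": -0.003, "ax": 0, "ay": 0, "az": 0},
    {"dx": -0.037, "dy": 0.04, "dz": -0.003, "ax": 0, "ay": 0, "az": 0},
    {"dx": -0.037, "dy": 0.04, "dz": -0.003, "ax": 0, "ay": 0, "az": 0},
    {"dx": -0.037, "dy": 0.04, "dz": -0.003, "ax": 0, "ay": 0, "az": 0},
    {"dx": -0.037, "dy": 0.04, "dz": -0.003, "ax": 0, "ay": 0, "az": 0},
    {"dx": -0.037, "dy": 0.04, "dz": -0.003, "ax": 0, "ay": 0, "az": 0},
    {"dx": -0.037, "dy": 0.04, "dz": -0.003, "ax": 0, "ay": 0, "az": 0},
    {"dx": 0, "dy": 0, "dz": 0, "ax": 0, "ay": 0, "az": -0.142},
    {"dx": 0, "dy": 0, "dz": 0, "ax": 0, "ay": 0, "az": 0}
  ]
}}

```text
time: 1.85
ee_pos: [486.2, -111.7, 280.7]
tcp_rot: [[0.211, 0.978, -0.003], [0.978, -0.211, -0.003], [-0.003, -0.002, -1.0]]
ft_force: [-0.0, -0.1, 0.2]
finger_gap: 0.0
```

```bash
python3 plan.py 0 -180 60 77.6
```

```text
t 1.85 cur [ 486.2 -111.7  280.7] stand [   7.8 -191.7  280.7] yaw 77.8 tilt [-0.0032 -0.0029] F [-0.  -0.1  0.2] gap 0.0 q [-12.8  11.7  -7.3  71.1  -0.2  -0.6]
target [481.1 -98.6  60. ] tool delta mm [ 12.5  -7.2 220.7] az rad 0.004
```

Request:
{"name": "apply_moves", "arguments": {
  "steps": [
    {"dx": 0.002, "dy": -0.004, "dz": 0.05, "ax": 0, "ay": 0, "az": 0},
    {"dx": 0.002, "dy": -0.003, "dz": 0.05, "ax": 0, "ay": 0, "az": 0},
    {"dx": 0.002, "dy": 0, "dz": 0.05, "ax": 0, "ay": 0, "az": 0},
    {"dx": 0, "dy": 0, "dz": 0.05, "ax": 0, "ay": 0, "az": 0},
    {"dx": 0, "dy": 0, "dz": 0.015, "ax": 0, "ay": 0, "az": 0},
    {"dx": 0, "dy": 0, "dz": 0, "ax": 0, "ay": 0, "az": 0}
  ]
}}

```text
time: 2.6
ee_pos: [479.5, -101.5, 60.6]
tcp_rot: [[0.219, 0.976, -0.001], [0.976, -0.219, -0.004], [-0.004, 0.0, -1.0]]
ft_force: [-0.2, 0.7, 0.4]
finger_gap: -0.0
```

```bash
python3 plan.py 0 -105 60 77.6; python3 - <<'E'
from h import *
from bench import *
d={n:read_camera(n) for n in("top","side")};pickle.dump(d,open("cam1.pkl","wb"))
a=cv2.resize(d["top"]["img"][190:345,265:465],None,fx=2,fy=2,interpolation=cv2.INTER_CUBIC);b=cv2.resize(d["side"]["img"][170:370,225:425],None,fx=2,fy=2,interpolation=cv2.INTER_CUBIC)
c=np.zeros((400,800,3),np.uint8);c[:310,:400]=a;c[:400,400:]=b
cv2.imwrite("pics/v1.png",c[:,:,::-1])
E
```

```text
t 2.6 cur [ 479.5 -101.5   60.6] stand [  -0.9 -183.2   60.6] yaw 77.3 tilt [-0.0007 -0.0035] F [-0.2  0.7  0.4] gap -0.0 q [-11.8  20.8 -30.5  38.7  -0.2   0.8]
target [497.2 -25.3  60. ] tool delta mm [78.2  0.6  0.3] az rad -0.005
```

View pics/v1.png

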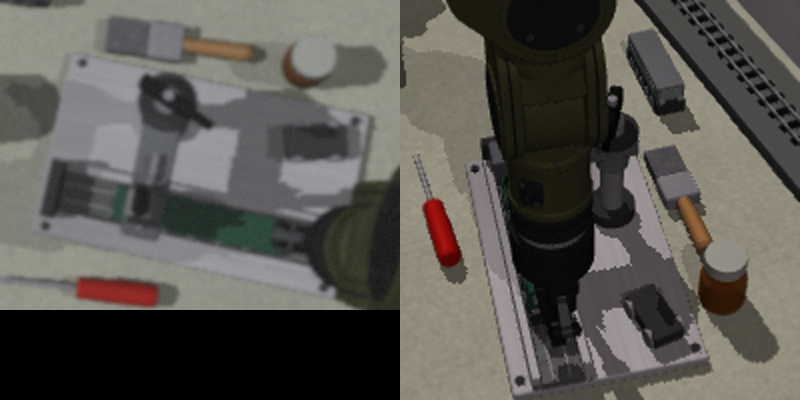

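Request:
{"name": "apply_moves", "arguments": {
  "steps": [
    {"dx": 0.015, "dy": 0, "dz": 0, "ax": 0, "ay": 0, "az": 0},
    {"dx": 0.012, "dy": 0, "dz": 0, "ax": 0, "ay": 0, "az": 0},
    {"dx": 0.01, "dy": 0, "dz": 0, "ax": 0, "ay": 0, "az": 0},
    {"dx": 0.01, "dy": 0, "dz": 0, "ax": 0, "ay": 0, "az": 0},
    {"dx": 0.01, "dy": 0, "dz": 0, "ax": 0, "ay": 0, "az": 0}
  ]
}}

```text
time: 3.32
ee_pos: [496.6, -43.4, 65.0]
tcp_rot: [[0.22, 0.975, 0.008], [0.975, -0.22, -0.007], [-0.005, 0.01, -1.0]]
ft_force: [0.0, -1.4, -0.9]
finger_gap: 0.5
```

```bash
python3 plan.py 0 -105 60 77.6
```

```text
t 3.33 cur [496.6 -43.4  65. ] stand [   3.2 -122.7   65. ] yaw 77.3 tilt [ 0.0082 -0.0069] F [ 0.  -1.4 -0.9] gap 0.5 q [ -4.8  20.9 -29.5  39.1  -0.4   7.9]
target [497.2 -25.3  60. ] tool delta mm [17.8 -3.4  4.9] az rad -0.005
```

Request:
{"name": "apply_moves", "arguments": {
  "steps": [
    {"dx": 0.005, "dy": -0.002, "dz": 0.003, "ax": 0, "ay": 0, "az": 0},
    {"dx": 0.004, "dy": -0.001, "dz": 0.002, "ax": 0, "ay": 0, "az": 0},
    {"dx": 0.004, "dy": 0, "dz": 0, "ax": 0, "ay": 0, "az": 0}
  ]
}}

```text
time: 3.7
ee_pos: [497.3, -30.3, 60.4]
tcp_rot: [[0.22, 0.975, 0.01], [0.975, -0.22, -0.01], [-0.008, 0.012, -1.0]]
ft_force: [-1.1, -2.5, 1.2]
finger_gap: 0.0
```

```bash
python3 plan.py 0 -105 60 77.6
```

```text
t 3.7 cur [497.3 -30.3  60.4] stand [   1.2 -109.8   60.4] yaw 77.3 tilt [ 0.0098 -0.0104] F [-1.1 -2.5  1.2] gap 0.0 q [ -3.1  21.2 -30.   38.2  -0.6   9.6]
target [497.2 -25.3  60. ] tool delta mm [ 4.8 -1.2  0.3] az rad -0.006
```

Request:
{"name": "apply_moves", "arguments": {
  "steps": [
    {"dx": 0.003, "dy": 0, "dz": 0, "ax": 0, "ay": 0, "az": 0},
    {"dx": 0.002, "dy": 0, "dz": 0, "ax": 0, "ay": 0, "az": 0}
  ]
}}

```text
time: 3.95
ee_pos: [498.5, -25.5, 60.4]
tcp_rot: [[0.221, 0.975, 0.01], [0.975, -0.221, -0.011], [-0.009, 0.012, -1.0]]
ft_force: [-1.7, -2.3, 2.8]
finger_gap: 0.1
```

```bash
python3 plan.py 0 -105 60 77.6
```

```text
t 3.95 cur [498.5 -25.5  60.4] stand [   1.2 -104.9   60.4] yaw 77.2 tilt [ 0.0097 -0.011 ] F [-1.7 -2.3  2.8] gap 0.1 q [ -2.6  21.2 -29.9  38.3  -0.6  10.2]
target [497.2 -25.3  60. ] tool delta mm [-0.1 -1.2  0.4] az rad -0.006
```

Request:
{"name": "apply_moves", "arguments": {
  "steps": [
    {"dx": 0.0025, "dy": 0, "dz": 0, "ax": 0, "ay": 0, "az": 0},
    {"dx": 0.002, "dy": 0, "dz": 0, "ax": 0, "ay": 0, "az": 0}
  ]
}}

```text
time: 4.2
ee_pos: [499.3, -21.8, 60.4]
tcp_rot: [[0.222, 0.975, 0.009], [0.975, -0.222, -0.013], [-0.011, 0.012, -1.0]]
ft_force: [-2.4, -8.8, 3.8]
finger_gap: -0.1
```

```bash
python3 plan.py 0 -105 60 77.6
```

```text
t 4.2 cur [499.3 -21.8  60.4] stand [   1.2 -101.1   60.4] yaw 77.2 tilt [ 0.0092 -0.0133] F [-2.4 -8.8  3.8] gap -0.1 q [ -2.1  21.3 -29.8  38.4  -0.7  10.8]
target [497.2 -25.3  60. ] tool delta mm [-3.9 -1.2  0.4] az rad -0.007
```

Request:
{"name": "apply_moves", "arguments": {
  "steps": [
    {"dx": 0.002, "dy": 0, "dz": 0, "ax": 0, "ay": 0, "az": 0}
  ]
}}

```text
time: 4.32
ee_pos: [499.3, -21.8, 60.5]
tcp_rot: [[0.223, 0.975, 0.008], [0.975, -0.223, -0.018], [-0.016, 0.012, -1.0]]
ft_force: [-2.3, -11.0, 5.0]
finger_gap: 0.2
```

```bash
python3 plan.py 0 -105 60 77.6;  python3 - <<'E'
from h import *
from bench import *
d={n:read_camera(n) for n in("top",)};pickle.dump(d,open("cam2.pkl","wb"))
a=cv2.resize(d["top"]["img"][200:345,265:465],None,fx=4,fy=4,interpolation=cv2.INTER_CUBIC)
cv2.imwrite("pics/v2.png",a[:,:,::-1])
E
```

```text
t 4.33 cur [499.3 -21.8  60.5] stand [   1.2 -101.1   60.5] yaw 77.1 tilt [ 0.0083 -0.0185] F [ -2.3 -11.    5. ] gap 0.2 q [ -1.9  21.3 -29.7  38.5  -1.   11. ]
target [497.2 -25.3  60. ] tool delta mm [-3.9 -1.2  0.5] az rad -0.008
```

View pics/v2.png

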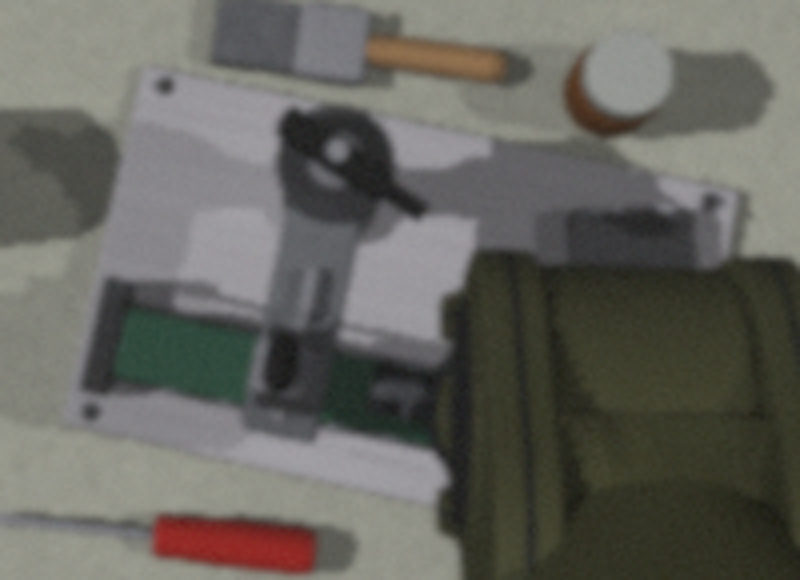

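```bash
cat >> plan.py <<'E'
    if len(a)>3:
        from scipy.spatial.transform import Rotation as Ro
        o=observe();R=o["tcp_rot"];y=np.radians(a[3]);G=np.c_[[np.cos(y),np.sin(y),0],[np.sin(y),-np.cos(y),0],[0,0,-1]]
        print("rotvec",Ro.from_matrix(R.T@G).as_rotvec().round(3))
E
python3 plan.py 0 -120 60 77.6; python3 - <<'E'
from h import *
d=pickle.load(open("cam1.pkl","rb"))
P=[(479.5,-101.5,60.6+h) for h in range(0,401,50)]
print(((proj(d["side"],P)-[225,170])*2+[400,0]).round())
E
```

```text
t 4.38 cur [499.2 -21.8  60.5] stand [   1.2 -101.1   60.5] yaw 77.1 tilt [ 0.0082 -0.0186] F [-2.5 -9.2  5. ] gap 0.2 q [ -1.9  21.3 -29.7  38.5  -1.1  11. ]
target [494. -40.  60.] tool delta mm [-18.9  -1.1   0.8] az rad -0.008
rotvec [ 0.012  0.016 -0.008]
[[556. 332.]
 [554. 300.]
 [553. 266.]
 [551. 230.]
 [550. 191.]
 [548. 150.]
 [546. 105.]
 [544.  57.]
 [542.   5.]]
```

Request:
{"name": "apply_moves", "arguments": {
  "steps": [
    {"dx": -0.012, "dy": 0, "dz": 0, "ax": 0, "ay": 0, "az": 0},
    {"dx": -0.008, "dy": 0, "dz": -0.02, "ax": 0.012, "ay": 0.016, "az": 0},
    {"dx": 0, "dy": 0, "dz": -0.06, "ax": 0, "ay": 0, "az": 0},
    {"dx": 0, "dy": 0, "dz": -0.06, "ax": 0, "ay": 0, "az": 0},
    {"dx": 0, "dy": 0, "dz": -0.06, "ax": 0, "ay": 0, "az": 0},
    {"dx": 0, "dy": 0.02, "dz": -0.04, "ax": 0, "ay": 0, "az": 0},
    {"dx": 0, "dy": 0.04, "dz": 0, "ax": 0, "ay": 0, "az": 0},
    {"dx": 0, "dy": 0.04, "dz": 0, "ax": 0, "ay": 0, "az": 0},
    {"dx": 0, "dy": 0, "dz": 0, "ax": 0, "ay": 0, "az": 0}
  ],
  "claw": 1
}}

```text
time: 5.5
ee_pos: [593.6, -59.1, 305.1]
tcp_rot: [[0.22, 0.976, -0.001], [0.975, -0.22, 0.023], [0.022, -0.006, -1.0]]
ft_force: [-0.0, 0.8, -0.1]
finger_gap: 85.4
```

```bash
python3 plan.py 100 0 300 148
```

```text
t 5.5 cur [593.6 -59.1 305.1] stand [ 101.4 -117.3  305.1] yaw 77.3 tilt [-0.0014  0.0226] F [-0.   0.8 -0.1] gap 85.4 q [-6.3 21.5 10.1 78.9  1.3  6.4]
target [617.4  55.7 300. ] tool delta mm [117.1  -1.9   7.6] az rad -1.234
rotvec [ 0.008 -0.023 -1.234]
```

Request:
{"name": "apply_moves", "arguments": {
  "steps": [
    {"dx": 0.039, "dy": 0, "dz": 0, "ax": 0.006, "ay": -0.023, "az": 0},
    {"dx": 0.039, "dy": 0, "dz": 0, "ax": 0, "ay": 0, "az": 0},
    {"dx": 0.039, "dy": 0, "dz": 0, "ax": 0, "ay": 0, "az": 0},
    {"dx": 0, "dy": 0, "dz": 0, "ax": 0, "ay": 0, "az": -0.176},
    {"dx": 0, "dy": 0, "dz": 0, "ax": 0, "ay": 0, "az": -0.176},
    {"dx": 0, "dy": 0, "dz": 0, "ax": 0, "ay": 0, "az": -0.176},
    {"dx": 0, "dy": 0, "dz": 0, "ax": 0, "ay": 0, "az": -0.176},
    {"dx": 0, "dy": 0, "dz": 0, "ax": 0, "ay": 0, "az": -0.176},
    {"dx": 0, "dy": 0, "dz": 0, "ax": 0, "ay": 0, "az": -0.176},
    {"dx": 0, "dy": 0, "dz": 0, "ax": 0, "ay": 0, "az": -0.176},
    {"dx": 0, "dy": 0, "dz": 0, "ax": 0, "ay": 0, "az": 0}
  ]
}}

```text
time: 6.88
ee_pos: [607.9, 65.5, 300.6]
tcp_rot: [[-0.868, 0.495, -0.033], [0.495, 0.869, 0.02], [0.038, 0.001, -0.999]]
ft_force: [0.4, -0.1, 0.6]
finger_gap: 85.5
```

```bash
python3 plan.py 100 0 230 148;  cat > look.py <<'E'
import sys
from h import *
from bench import *
d={n:read_camera(n) for n in("top","side")}
a=cv2.resize(d["top"]["img"][190:345,265:465],None,fx=2,fy=2,interpolation=cv2.INTER_CUBIC);b=cv2.resize(d["side"]["img"][150:350,225:425],None,fx=2,fy=2,interpolation=cv2.INTER_CUBIC)
c=np.zeros((400,800,3),np.uint8);c[:310,:400]=a;c[:400,400:]=b
cv2.imwrite(f"pics/{sys.argv[1]}.png",c[:,:,::-1]);pickle.dump(d,open(f"{sys.argv[1]}.pkl","wb"))
E
python3 look.py v3
```

```text
t 6.88 cur [607.9  65.5 300.6] stand [ 88.6   7.5 300.6] yaw 150.3 tilt [-0.0329  0.0199] F [ 0.4 -0.1  0.6] gap 85.5 q [  5.5  24.4  13.9  81.3   1.3 -54.8]
target [617.4  55.7 230. ] tool delta mm [-15.8  -3.8  70. ] az rad 0.04
rotvec [ 0.    -0.038  0.04 ]
```

View pics/v3.png

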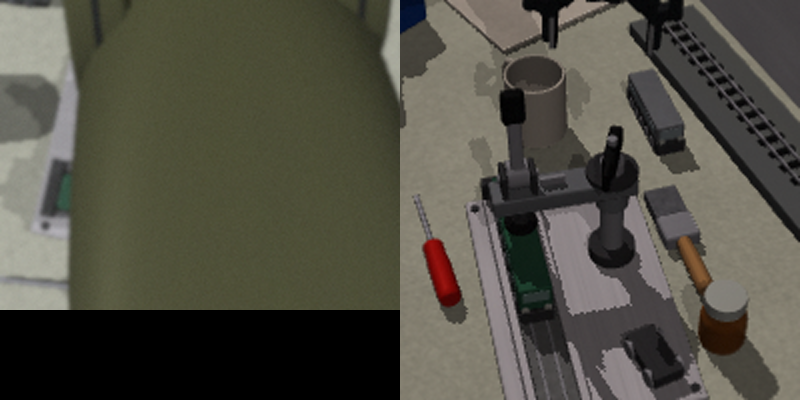

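Request:
{"name": "apply_moves", "arguments": {
  "steps": [
    {"dx": -0.01, "dy": -0.004, "dz": 0.02, "ax": 0, "ay": -0.038, "az": 0.04},
    {"dx": -0.006, "dy": 0, "dz": 0.025, "ax": 0, "ay": 0, "az": 0},
    {"dx": 0, "dy": 0, "dz": 0.02, "ax": 0, "ay": 0, "az": 0},
    {"dx": 0, "dy": 0, "dz": 0, "ax": 0, "ay": 0, "az": 0}
  ]
}}

```text
time: 7.48
ee_pos: [618.9, 54.5, 234.1]
tcp_rot: [[-0.843, 0.539, 0.001], [0.539, 0.843, 0.002], [-0.0, 0.002, -1.0]]
ft_force: [-0.3, -0.3, -0.6]
finger_gap: 85.3
```

```bash
python3 plan.py 100 0 166 148;python3 look.py v4
```

```text
t 7.47 cur [618.9  54.5 234.1] stand [101.7  -0.9 234.1] yaw 147.4 tilt [0.0015 0.0015] F [-0.3 -0.3 -0.6] gap 85.3 q [  5.   24.7   4.7  69.9   0.1 -52.4]
target [617.4  55.7 166. ] tool delta mm [ 1.9  0.1 68.1] az rad -0.01
rotvec [ 0.002  0.    -0.01 ]
```

View pics/v4.png

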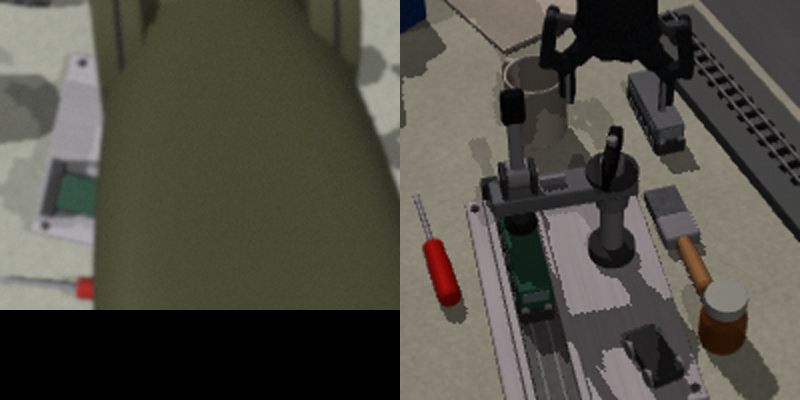

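Request:
{"name": "apply_moves", "arguments": {
  "steps": [
    {"dx": 0.001, "dy": 0, "dz": 0.025, "ax": 0, "ay": 0, "az": -0.01},
    {"dx": 0, "dy": 0, "dz": 0.025, "ax": 0, "ay": 0, "az": 0},
    {"dx": 0, "dy": 0, "dz": 0.015, "ax": 0, "ay": 0, "az": 0},
    {"dx": 0, "dy": 0, "dz": 0, "ax": 0, "ay": 0, "az": 0}
  ]
}}

```text
time: 8.07
ee_pos: [623.5, 56.0, 175.2]
tcp_rot: [[-0.847, 0.531, 0.015], [0.531, 0.847, 0.003], [-0.011, 0.011, -1.0]]
ft_force: [-0.2, -0.1, 1.0]
finger_gap: 85.4
```

```bash
python3 plan.py 100 0 166 148;python3 look.py v5
```

```text
t 8.07 cur [623.5  56.  175.2] stand [105.8   1.5 175.2] yaw 147.9 tilt [0.0151 0.0032] F [-0.2 -0.1  1. ] gap 85.4 q [  5.1  26.2  -1.8  61.1   0.1 -52.8]
target [617.4  55.7 166. ] tool delta mm [ 5.1 -3.5  9.1] az rad -0.001
rotvec [ 0.011  0.011 -0.001]
```

View pics/v5.png

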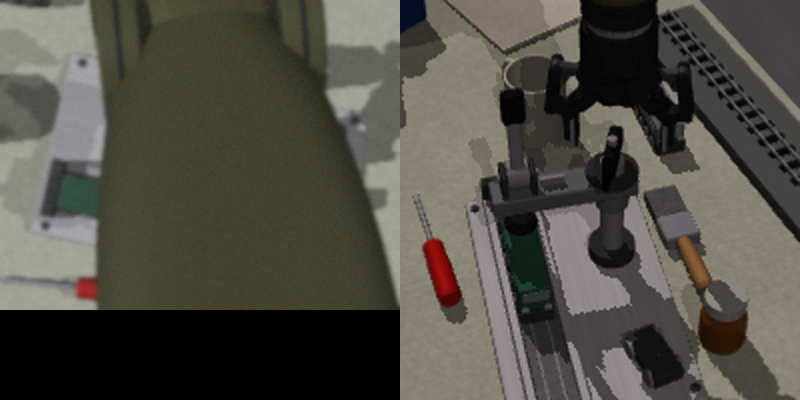

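```bash
python3 - <<'E'
from h import *
from bench import observe
d=pickle.load(open("v5.pkl","rb"));s=np.load("stand.npy")
o=observe();p=o["ee_pos"];R=o["tcp_rot"]
f=lambda P:((proj(d["side"],P)-[225,150])*2+[400,0]).round()
print(f([p, p+R@[42.7,0,4],p+R@[-42.7,0,4], p+R@[42.7,0,-50],p+R@[-42.7,0,-50]]))
a=1.257
for r in (-30,0,48):
  for z in (153,165,177):
    psi=np.radians(-109.3);P=s2w(s,[100+r*np.cos(psi),r*np.sin(psi),z]);print(r,z,f(P))
E
```

```text
[[619. 142.]
 [578. 142.]
 [661. 147.]
 [577. 103.]
 [662. 108.]]
-30 153 [[616. 141.]]
-30 165 [[616. 133.]]
-30 177 [[616. 124.]]
0 153 [[613. 161.]]
0 165 [[613. 152.]]
0 177 [[613. 144.]]
48 153 [[608. 193.]]
48 165 [[609. 185.]]
48 177 [[609. 176.]]
```

Request:
{"name": "apply_moves", "arguments": {
  "steps": [
    {"dx": 0.004, "dy": -0.003, "dz": 0.005, "ax": 0.011, "ay": 0.011, "az": 0},
    {"dx": 0.001, "dy": 0, "dz": 0.003, "ax": 0, "ay": 0, "az": 0},
    {"dx": 0, "dy": 0, "dz": 0, "ax": 0, "ay": 0, "az": 0}
  ]
}}

```text
time: 8.55
ee_pos: [619.6, 56.3, 170.1]
tcp_rot: [[-0.847, 0.531, 0.005], [0.531, 0.847, 0.0], [-0.004, 0.003, -1.0]]
ft_force: [-0.5, 0.6, 0.0]
finger_gap: 85.4
```

```bash
python3 plan.py 100 0 166 148
```

```text
t 8.55 cur [619.6  56.3 170.1] stand [102.    1.  170.1] yaw 147.9 tilt [0.0051 0.    ] F [-0.5  0.6  0. ] gap 85.4 q [  5.2  26.4  -2.2  61.1  -0.  -52.7]
target [617.4  55.7 166. ] tool delta mm [ 1.6 -1.7  4.1] az rad -0.001
rotvec [ 0.003  0.004 -0.001]
```

Request:
{"name": "apply_moves", "arguments": {
  "steps": [
    {"dx": 0.0015, "dy": -0.002, "dz": 0.005, "ax": 0, "ay": 0.004, "az": 0},
    {"dx": 0, "dy": 0, "dz": 0, "ax": 0, "ay": 0, "az": 0}
  ]
}}

```text
time: 8.8
ee_pos: [617.1, 55.4, 164.8]
tcp_rot: [[-0.847, 0.531, 0.002], [0.531, 0.847, 0.002], [-0.0, 0.003, -1.0]]
ft_force: [0.2, 0.3, 0.7]
finger_gap: 85.4
```

Request:
{"name": "apply_moves", "arguments": {
  "claw": -1,
  "force": 40,
  "steps": [
    {"dx": 0, "dy": 0, "dz": 0, "ax": 0, "ay": 0, "az": 0},
    {"dx": 0, "dy": 0, "dz": 0, "ax": 0, "ay": 0, "az": 0},
    {"dx": 0, "dy": 0, "dz": 0, "ax": 0, "ay": 0, "az": 0},
    {"dx": 0, "dy": 0, "dz": 0, "ax": 0, "ay": 0, "az": 0},
    {"dx": 0, "dy": 0, "dz": 0, "ax": 0, "ay": 0, "az": 0},
    {"dx": 0, "dy": 0, "dz": 0, "ax": 0, "ay": 0, "az": 0}
  ]
}}

```text
time: 9.55
ee_pos: [616.3, 55.9, 165.3]
tcp_rot: [[-0.848, 0.531, 0.0], [0.531, 0.848, 0.003], [0.002, 0.003, -1.0]]
ft_force: [-1.0, 0.3, 0.6]
finger_gap: 22.6
```

```bash
python3 plan.py 100 0 166 148; python3 look.py v6
```

```text
t 9.55 cur [616.3  55.9 165.3] stand [ 9.880e+01 -1.000e-01  1.653e+02] yaw 147.9 tilt [0.0004 0.0035] F [-1.   0.3  0.6] gap 22.6 q [  5.1  26.4  -2.9  60.6   0.2 -52.9]
target [617.4  55.7 166. ] tool delta mm [-1.1  0.5 -0.7] az rad -0.001
rotvec [ 0.003 -0.002 -0.001]
```

View pics/v6.png

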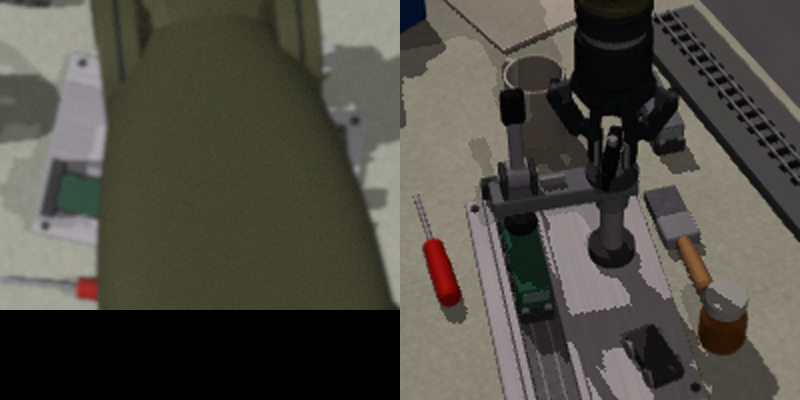

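Request:
{"name": "apply_moves", "arguments": {
  "force": 60,
  "steps": [
    {"dx": 0, "dy": 0, "dz": 0, "ax": 0, "ay": 0, "az": 0},
    {"dx": 0, "dy": 0, "dz": 0, "ax": 0, "ay": 0, "az": 0},
    {"dx": 0, "dy": 0, "dz": 0, "ax": 0, "ay": 0, "az": 0}
  ]
}}

```text
time: 10.02
ee_pos: [616.3, 55.9, 165.5]
tcp_rot: [[-0.848, 0.531, 0.0], [0.531, 0.848, 0.004], [0.002, 0.003, -1.0]]
ft_force: [-1.4, 0.7, 2.0]
finger_gap: 21.8
```

```bash
python3 plan.py 100 0 166 148
```

```text
t 10.03 cur [616.3  55.9 165.5] stand [ 9.880e+01 -1.000e-01  1.655e+02] yaw 147.9 tilt [0.0004 0.0037] F [-1.4  0.7  2. ] gap 21.8 q [  5.1  26.4  -2.9  60.6   0.2 -52.9]
target [617.4  55.7 166. ] tool delta mm [-1.1  0.5 -0.5] az rad -0.001
rotvec [ 0.003 -0.002 -0.001]
```

```bash
python3 - <<'E'
from h import *
from bench import *
o=observe();print(o["wrist_torque"],o["ft_force"],o["finger_gap"])
c=read_camera("side");b=cv2.resize(c["img"][190:270,285:365],None,fx=7,fy=7,interpolation=cv2.INTER_CUBIC)
b=np.clip(b.astype(float)*1.8,0,255).astype(np.uint8)
cv2.imwrite("pics/v7.png",b[:,:,::-1])
E
```

```text
[ 0.22011713  0.32613627 -0.02571738] [-1.41325182  0.73076947  2.00292629] 21.828675715754812
```

View pics/v7.png

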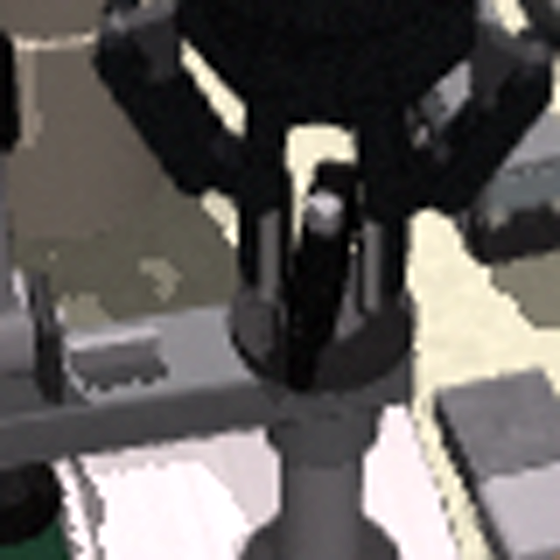

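Request:
{"name": "apply_moves", "arguments": {
  "steps": [
    {"dx": 0, "dy": 0, "dz": 0, "ax": 0, "ay": 0, "az": 0},
    {"dx": 0, "dy": 0, "dz": 0, "ax": 0, "ay": 0, "az": 0},
    {"dx": 0, "dy": 0, "dz": 0, "ax": 0, "ay": 0, "az": 0}
  ]
}}

```text
time: 10.45
ee_pos: [616.3, 55.9, 165.5]
tcp_rot: [[-0.847, 0.531, 0.0], [0.531, 0.847, 0.004], [0.002, 0.003, -1.0]]
ft_force: [-1.6, 0.2, 1.9]
finger_gap: 21.7
```

```bash
python3 plan.py 100 0 166 148;  python3 - <<'E'
from bench import *
o=observe();print(o["wrist_torque"],o["ft_force"],o["finger_gap"])
E
```

```text
t 10.45 cur [616.3  55.9 165.5] stand [ 9.890e+01 -1.000e-01  1.655e+02] yaw 147.9 tilt [0.0004 0.0037] F [-1.6  0.2  1.9] gap 21.7 q [  5.1  26.4  -2.9  60.6   0.2 -52.9]
target [617.4  55.7 166. ] tool delta mm [-1.   0.5 -0.5] az rad -0.001
rotvec [ 0.003 -0.002 -0.001]
[0.054822  0.2984141 0.0157416] [-1.55907157  0.24774109  1.9048394 ] 21.698763125565307
```

Request:
{"name": "apply_moves", "arguments": {
  "steps": [
    {"dx": 0, "dy": 0, "dz": 0.0003, "ax": 0, "ay": 0, "az": 0.12},
    {"dx": 0, "dy": 0, "dz": 0.0003, "ax": 0, "ay": 0, "az": 0.12},
    {"dx": 0, "dy": 0, "dz": 0.0003, "ax": 0, "ay": 0, "az": 0.12}
  ]
}}

```text
time: 10.82
ee_pos: [616.5, 55.8, 164.6]
tcp_rot: [[-0.599, 0.801, 0.001], [0.801, 0.599, 0.003], [0.002, 0.002, -1.0]]
ft_force: [-1.2, 1.0, 0.9]
finger_gap: 21.6
```

```bash
python3 plan.py 100 0 166 148;  python3 - <<'E'
from h import *
from bench import *
o=observe();print(o["wrist_torque"],o["ft_force"],o["finger_gap"])
c=read_camera("side");b=cv2.resize(c["img"][190:270,285:365],None,fx=7,fy=7,interpolation=cv2.INTER_CUBIC)
b=np.clip(b.astype(float)*1.8,0,255).astype(np.uint8)
cv2.imwrite("pics/v8.png",b[:,:,::-1])
E
```

```text
t 10.82 cur [616.5  55.8 164.6] stand [ 99.   -0.2 164.6] yaw 126.8 tilt [0.0008 0.003 ] F [-1.2  1.   0.9] gap 21.6 q [  5.1  26.5  -3.   60.5   0.2 -31.7]
target [617.4  55.7 166. ] tool delta mm [-0.6  0.7 -1.4] az rad -0.37
rotvec [ 0.003 -0.001 -0.37 ]
[0.03199104 0.23103707 0.27102385] [-1.16350412  0.99921892  0.88931486] 21.578813332565378
```

View pics/v8.png

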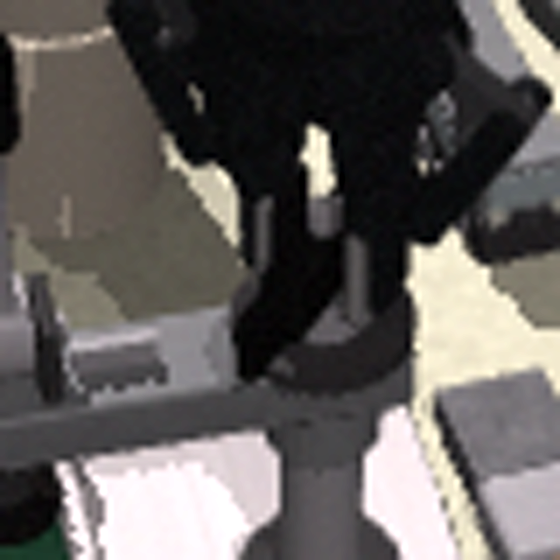

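Request:
{"name": "apply_moves", "arguments": {
  "steps": [
    {"dx": 0, "dy": 0, "dz": 0.0003, "ax": 0, "ay": 0, "az": 0.12},
    {"dx": 0, "dy": 0, "dz": 0.0003, "ax": 0, "ay": 0, "az": 0.12},
    {"dx": 0, "dy": 0, "dz": 0.0003, "ax": 0, "ay": 0, "az": 0.12},
    {"dx": 0, "dy": 0, "dz": 0.0003, "ax": 0, "ay": 0, "az": 0.12},
    {"dx": 0, "dy": 0, "dz": 0.0003, "ax": 0, "ay": 0, "az": 0.12},
    {"dx": 0, "dy": 0, "dz": 0.0003, "ax": 0, "ay": 0, "az": 0.12},
    {"dx": 0, "dy": 0, "dz": 0.0003, "ax": 0, "ay": 0, "az": 0.12}
  ]
}}

```text
time: 11.75
ee_pos: [616.6, 55.2, 162.5]
tcp_rot: [[0.211, 0.978, 0.001], [0.978, -0.211, 0.001], [0.002, 0.001, -1.0]]
ft_force: [-1.5, -0.1, 1.5]
finger_gap: 21.8
```

```bash
python3 plan.py 100 0 166 77.6;  cat > zoom.py <<'E'
import sys
from h import *
from bench import *
o=observe();print(o["wrist_torque"],o["ft_force"],o["finger_gap"])
c=read_camera("side");b=cv2.resize(c["img"][190:270,270:370],None,fx=7,fy=7,interpolation=cv2.INTER_CUBIC)
b=np.clip(b.astype(float)*1.8,0,255).astype(np.uint8)
cv2.imwrite(f"pics/{sys.argv[1]}.png",b[:,:,::-1])
E
python3 zoom.py v9
```

```text
t 11.75 cur [616.6  55.2 162.5] stand [ 99.3  -0.7 162.5] yaw 77.8 tilt [0.0012 0.0013] F [-1.5 -0.1  1.5] gap 21.8 q [ 5.1 26.5 -3.2 60.2  0.1 17.2]
target [617.4  55.7 166. ] tool delta mm [ 0.7  0.7 -3.5] az rad 0.004
rotvec [ 0.001 -0.002  0.004]
[0.03229098 0.32932051 0.2773378 ] [-1.53453722 -0.07613505  1.49016287] 21.81838399441261
```

View pics/v9.png

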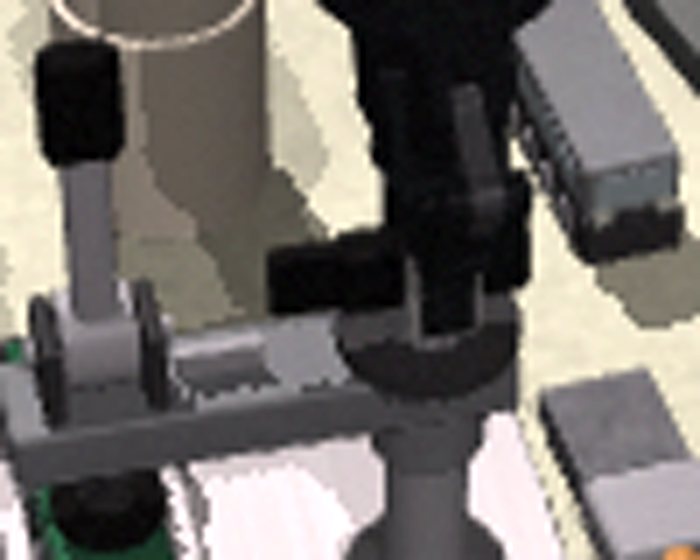

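Request:
{"name": "apply_moves", "arguments": {
  "claw": 1,
  "steps": [
    {"dx": 0, "dy": 0, "dz": 0, "ax": 0, "ay": 0, "az": 0},
    {"dx": 0, "dy": 0, "dz": 0, "ax": 0, "ay": 0, "az": 0},
    {"dx": 0, "dy": 0, "dz": 0, "ax": 0, "ay": 0, "az": 0},
    {"dx": 0, "dy": 0, "dz": -0.03, "ax": 0, "ay": 0, "az": 0},
    {"dx": 0, "dy": 0, "dz": -0.05, "ax": 0, "ay": 0, "az": 0},
    {"dx": 0, "dy": 0, "dz": -0.06, "ax": 0, "ay": 0, "az": 0},
    {"dx": -0.03, "dy": 0, "dz": -0.02, "ax": 0, "ay": 0, "az": 0},
    {"dx": -0.05, "dy": 0, "dz": 0, "ax": 0, "ay": 0, "az": 0},
    {"dx": -0.06, "dy": 0, "dz": 0, "ax": 0, "ay": 0, "az": 0},
    {"dx": -0.06, "dy": 0, "dz": 0, "ax": 0, "ay": 0, "az": 0},
    {"dx": 0, "dy": 0, "dz": 0, "ax": 0, "ay": 0, "az": 0}
  ]
}}

```text
time: 13.18
ee_pos: [577.3, -146.2, 327.5]
tcp_rot: [[0.199, 0.98, 0.007], [0.98, -0.199, -0.002], [-0.001, 0.007, -1.0]]
ft_force: [-0.6, 0.9, -0.0]
finger_gap: 85.6
```

```bash
python3 plan.py 0 -60 250 77.6; python3 - <<'E'
from h import *
from bench import *
d={n:read_camera(n) for n in("top","side")};pickle.dump(d,open("v10.pkl","wb"))
a=cv2.resize(d["top"]["img"][200:345,265:465],None,fx=4,fy=4,interpolation=cv2.INTER_CUBIC)
cv2.imwrite("pics/v10.png",a[:,:,::-1])
b=cv2.resize(d["side"]["img"][170:290,235:385],None,fx=5,fy=5,interpolation=cv2.INTER_CUBIC)
cv2.imwrite("pics/v10s.png",b[:,:,::-1])
E
```

```text
t 13.18 cur [ 577.3 -146.2  327.5] stand [ 104.2 -205.9  327.5] yaw 78.5 tilt [ 0.0068 -0.0022] F [-0.6  0.9 -0. ] gap 85.6 q [-14.2  20.9  12.5  81.2  -0.   -2.7]
target [506.9  18.6 250. ] tool delta mm [ 147.6 -102.4   76.7] az rad 0.016
rotvec [0.007 0.001 0.016]
```

View pics/v10.png

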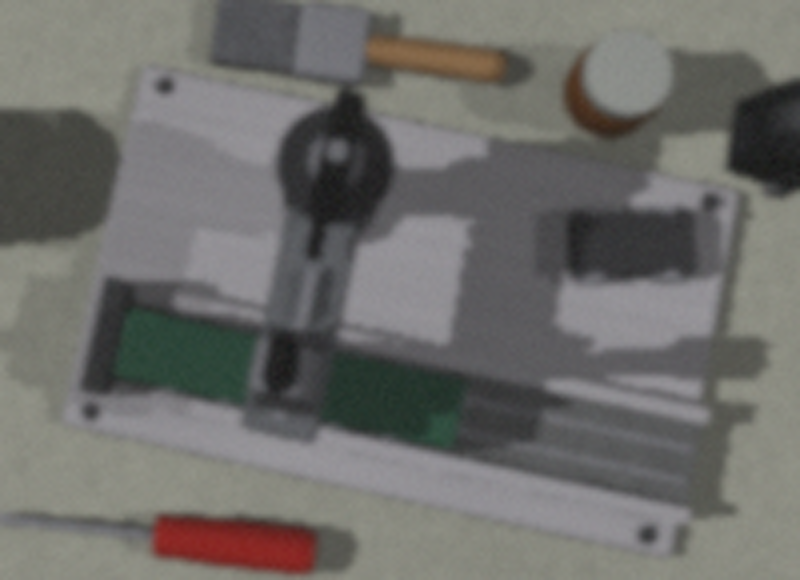

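View pics/v10s.png

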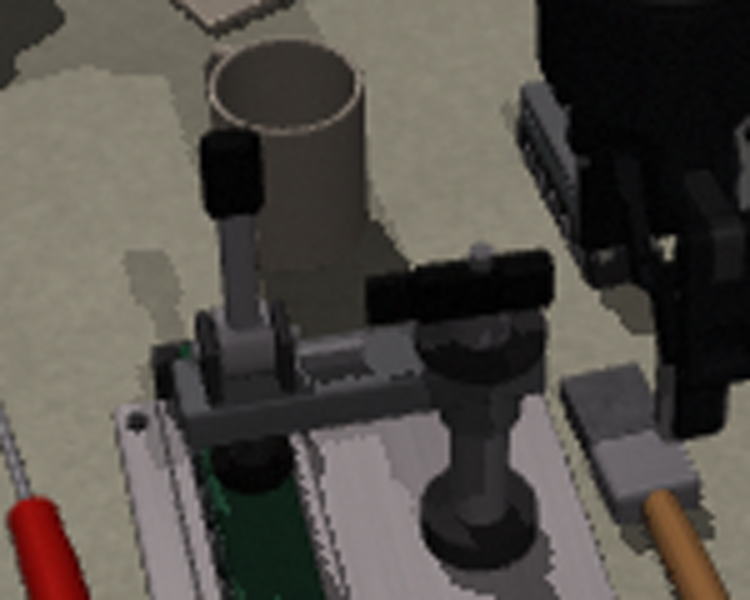

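```bash
python3 - <<'E'
from h import *
d=pickle.load(open("v10.pkl","rb"));s=np.load("stand.npy")
for z in (225,240,260): print(z,w2s(s,atz(d["top"],[np.array([282,362])/4+[265,200]-.4],z)).round(1),w2s(s,atz(d["side"],[np.array([231,172])/5+[235,170]-.4],z)).round(1),)
for th in (0,.1,.15,.2,.25):
    y=np.sin(th-.13);z=np.cos(th-.13);P=s2w(s,[[0,r*y,150+r*z] for r in (0,70,110)])
    print(th,((proj(d["top"],P)-[265,200]+.4)*4).round().tolist(),((proj(d["side"],P)-[235,170]+.4)*5).round().tolist())
E
```

```text
225 [[  1.8   4.  225. ]] [[  0.6  23.7 225. ]]
240 [[  1.3   3.8 240. ]] [[ -1.6   6.4 240. ]]
260 [[  0.7   3.5 260. ]] [[ -4.7 -16.7 260. ]]
0 [[291.0, 373.0], [312.0, 373.0], [325.0, 373.0]] [[249.0, 347.0], [245.0, 236.0], [242.0, 168.0]]
0.1 [[291.0, 373.0], [295.0, 370.0], [298.0, 367.0]] [[249.0, 347.0], [241.0, 223.0], [237.0, 148.0]]
0.15 [[291.0, 373.0], [287.0, 368.0], [285.0, 364.0]] [[249.0, 347.0], [240.0, 218.0], [234.0, 139.0]]
0.2 [[291.0, 373.0], [279.0, 366.0], [271.0, 361.0]] [[249.0, 347.0], [238.0, 212.0], [232.0, 131.0]]
0.25 [[291.0, 373.0], [271.0, 364.0], [258.0, 359.0]] [[249.0, 347.0], [237.0, 207.0], [230.0, 123.0]]
```

Request:
{"name": "apply_moves", "arguments": {
  "claw": -1,
  "force": 40,
  "steps": [
    {"dx": 0.036, "dy": -0.026, "dz": 0.006, "ax": 0.007, "ay": 0, "az": 0.016},
    {"dx": 0.036, "dy": -0.026, "dz": 0.006, "ax": 0, "ay": 0, "az": 0},
    {"dx": 0.036, "dy": -0.026, "dz": 0.006, "ax": 0, "ay": 0, "az": 0},
    {"dx": 0.03, "dy": -0.026, "dz": 0.006, "ax": 0, "ay": 0, "az": 0},
    {"dx": 0, "dy": 0, "dz": 0.01, "ax": 0, "ay": 0, "az": 0},
    {"dx": 0, "dy": 0, "dz": 0.0, "ax": 0, "ay": 0, "az": 0},
    {"dx": 0, "dy": 0, "dz": 0.0, "ax": 0, "ay": 0, "az": 0}
  ]
}}

```text
time: 14.15
ee_pos: [504.7, 26.4, 291.9]
tcp_rot: [[0.197, 0.98, 0.002], [0.98, -0.197, 0.003], [0.004, 0.002, -1.0]]
ft_force: [0.9, -0.0, -0.2]
finger_gap: 0.6
```

```bash
python3 plan.py 0 -45 257 77.6
```

```text
t 14.15 cur [504.7  26.4 291.9] stand [ -3.8 -52.8 291.9] yaw 78.6 tilt [0.0024 0.0035] F [ 0.9 -0.  -0.2] gap 0.6 q [ 2.9 12.  -5.3 72.6  0.2 14.3]
target [510.1  33.3 257. ] tool delta mm [ 7.6  3.9 34.9] az rad 0.018
rotvec [ 0.002 -0.004  0.018]
```

Request:
{"name": "apply_moves", "arguments": {
  "steps": [
    {"dx": 0.003, "dy": 0.003, "dz": 0.015, "ax": 0, "ay": 0, "az": 0.018},
    {"dx": 0, "dy": 0.001, "dz": 0.015, "ax": 0, "ay": 0, "az": 0},
    {"dx": 0, "dy": 0, "dz": 0.0, "ax": 0, "ay": 0, "az": 0}
  ]
}}

```text
time: 14.52
ee_pos: [511.3, 27.2, 259.7]
tcp_rot: [[0.22, 0.975, 0.003], [0.975, -0.22, 0.003], [0.004, 0.002, -1.0]]
ft_force: [0.4, 0.4, -0.0]
finger_gap: 0.3
```

```bash
python3 plan.py 0 -20 256 77.6; python3 look.py v11
```

```text
t 14.53 cur [511.3  27.2 259.7] stand [  2.5 -50.6 259.7] yaw 77.3 tilt [0.0031 0.0033] F [ 0.4  0.4 -0. ] gap 0.3 q [ 2.9 13.2 -8.5 68.1  0.2 15.7]
target [515.5  57.7 256. ] tool delta mm [30.6 -2.7  3.8] az rad -0.005
rotvec [ 0.002 -0.004 -0.005]
```

View pics/v11.png

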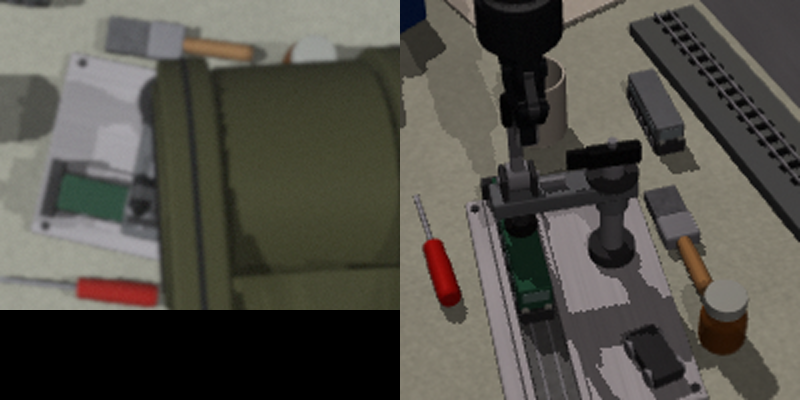

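Request:
{"name": "apply_moves", "arguments": {
  "steps": [
    {"dx": 0.015, "dy": -0.002, "dz": 0.003, "ax": 0, "ay": 0, "az": 0},
    {"dx": 0.015, "dy": 0, "dz": 0.001, "ax": 0, "ay": 0, "az": 0},
    {"dx": 0.01, "dy": 0, "dz": 0.0, "ax": 0, "ay": 0, "az": 0},
    {"dx": 0.01, "dy": 0, "dz": 0.0, "ax": 0, "ay": 0, "az": 0}
  ]
}}

```text
time: 15.12
ee_pos: [521.9, 78.3, 257.7]
tcp_rot: [[0.221, 0.975, 0.006], [0.975, -0.221, 0.0], [0.002, 0.006, -1.0]]
ft_force: [-1.0, -3.0, -1.3]
finger_gap: -0.2
```

```bash
python3 plan.py 0 18.5 252 77.6
```

```text
t 15.12 cur [521.9  78.3 257.7] stand [  1.9   1.6 257.7] yaw 77.2 tilt [0.0063 0.0003] F [-1.  -3.  -1.3] gap -0.2 q [ 8.6 14.7 -6.8 68.2 -0.  21.3]
target [523.8  95.3 252. ] tool delta mm [16.9 -2.   5.7] az rad -0.007
rotvec [ 0.006 -0.002 -0.007]
```

Request:
{"name": "apply_moves", "arguments": {
  "steps": [
    {"dx": 0.009, "dy": -0.002, "dz": 0.004, "ax": 0.006, "ay": 0, "az": 0},
    {"dx": 0.009, "dy": 0, "dz": 0.003, "ax": 0, "ay": 0, "az": 0},
    {"dx": 0.009, "dy": 0, "dz": 0.004, "ax": 0, "ay": 0, "az": 0},
    {"dx": 0.008, "dy": 0, "dz": 0.005, "ax": 0, "ay": 0, "az": 0}
  ]
}}

```text
time: 15.62
ee_pos: [529.0, 115.7, 242.2]
tcp_rot: [[0.221, 0.975, 0.003], [0.975, -0.221, 0.002], [0.003, 0.002, -1.0]]
ft_force: [-0.7, -1.7, 2.7]
finger_gap: 0.1
```

```bash
python3 plan.py 0 49 234 77.6; python3 look.py v12
```

```text
t 15.62 cur [529.  115.7 242.2] stand [  0.7  39.6 242.2] yaw 77.2 tilt [0.0029 0.002 ] F [-0.7 -1.7  2.7] gap 0.1 q [12.3 16.5 -6.5 66.8  0.1 25.1]
target [530.3 125.1 234. ] tool delta mm [ 9.4 -0.8  8.3] az rad -0.006
rotvec [ 0.002 -0.003 -0.006]
```

View pics/v12.png

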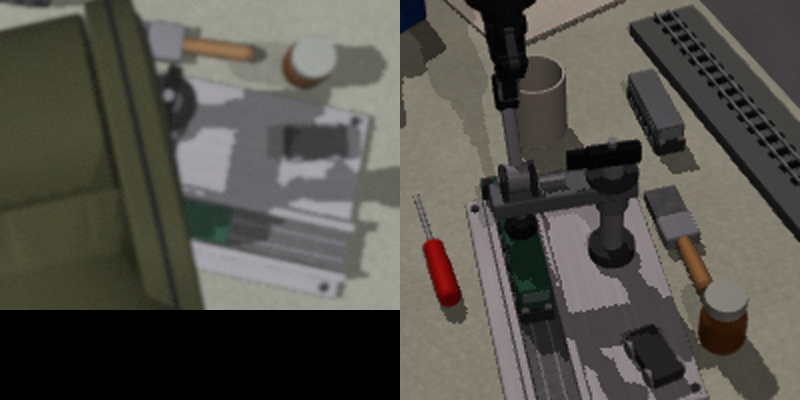

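Request:
{"name": "apply_moves", "arguments": {
  "steps": [
    {"dx": 0.008, "dy": 0, "dz": 0.007, "ax": 0, "ay": 0, "az": 0},
    {"dx": 0.007, "dy": 0, "dz": 0.007, "ax": 0, "ay": 0, "az": 0},
    {"dx": 0.006, "dy": 0, "dz": 0.008, "ax": 0, "ay": 0, "az": 0}
  ]
}}

```text
time: 16.1
ee_pos: [534.3, 138.8, 219.9]
tcp_rot: [[0.22, 0.975, 0.004], [0.975, -0.22, 0.006], [0.007, 0.003, -1.0]]
ft_force: [-1.0, -0.1, 3.3]
finger_gap: -0.5
```

```bash
python3 plan.py 0 71 205 77.6
```

```text
t 16.1 cur [534.3 138.8 219.9] stand [  0.9  63.3 219.9] yaw 77.3 tilt [0.0042 0.0057] F [-1.  -0.1  3.3] gap -0.5 q [14.4 18.1 -7.7 63.9  0.3 27.1]
target [535.  146.6 205. ] tool delta mm [ 7.6 -1.  15. ] az rad -0.006
rotvec [ 0.003 -0.007 -0.006]
```

Request:
{"name": "apply_moves", "arguments": {
  "steps": [
    {"dx": 0.004, "dy": -0.001, "dz": 0.008, "ax": 0, "ay": -0.006, "az": 0},
    {"dx": 0.003, "dy": 0, "dz": 0.008, "ax": 0, "ay": 0, "az": 0},
    {"dx": 0.003, "dy": 0, "dz": 0.008, "ax": 0, "ay": 0, "az": 0},
    {"dx": 0.002, "dy": 0, "dz": 0.008, "ax": 0, "ay": 0, "az": 0}
  ]
}}

```text
time: 16.6
ee_pos: [537.4, 153.4, 186.2]
tcp_rot: [[0.219, 0.976, 0.005], [0.976, -0.219, 0.003], [0.004, 0.005, -1.0]]
ft_force: [0.2, 1.1, 3.9]
finger_gap: 0.0
```

```bash
python3 plan.py 0 79 173 77.6; python3 look.py v13
```

```text
t 16.6 cur [537.4 153.4 186.2] stand [  0.9  78.2 186.2] yaw 77.3 tilt [0.0053 0.0026] F [0.2 1.1 3.9] gap 0.0 q [ 15.9  19.8 -10.3  59.5   0.1  28.6]
target [536.8 154.4 173. ] tool delta mm [ 0.7 -0.9 13.2] az rad -0.005
rotvec [ 0.005 -0.004 -0.005]
```

View pics/v13.png

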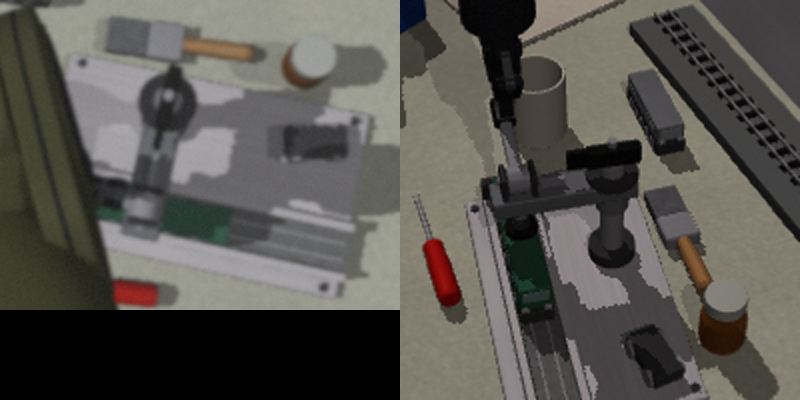

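Request:
{"name": "apply_moves", "arguments": {
  "steps": [
    {"dx": 0, "dy": 0, "dz": 0.006, "ax": 0, "ay": 0, "az": 0},
    {"dx": 0, "dy": 0, "dz": 0.005, "ax": 0, "ay": 0, "az": 0}
  ]
}}

```text
time: 16.95
ee_pos: [537.3, 153.8, 174.3]
tcp_rot: [[0.219, 0.976, 0.004], [0.976, -0.219, 0.004], [0.005, 0.003, -1.0]]
ft_force: [0.6, 3.2, 4.5]
finger_gap: -0.3
```

```bash
python3 plan.py 0 79 173 77.6
```

```text
t 16.95 cur [537.3 153.8 174.3] stand [  0.6  78.5 174.3] yaw 77.3 tilt [0.0044 0.0037] F [0.6 3.2 4.5] gap -0.3 q [ 15.9  20.3 -11.5  57.9   0.1  28.6]
target [536.8 154.4 173. ] tool delta mm [ 0.5 -0.6  1.3] az rad -0.004
rotvec [ 0.003 -0.005 -0.004]
```

Request:
{"name": "apply_moves", "arguments": {
  "steps": [
    {"dx": 0, "dy": 0, "dz": 0.003, "ax": 0, "ay": 0, "az": 0},
    {"dx": 0, "dy": 0, "dz": 0.003, "ax": 0, "ay": 0, "az": 0}
  ]
}}

```text
time: 17.2
ee_pos: [537.4, 153.9, 171.7]
tcp_rot: [[0.219, 0.976, 0.007], [0.976, -0.219, 0.005], [0.006, 0.006, -1.0]]
ft_force: [-8.3, 0.6, 29.0]
finger_gap: 0.2
```

```bash
python3 plan.py 0 79 173 77.6; python3 look.py v14
```

```text
t 17.2 cur [537.4 153.9 171.7] stand [  0.8  78.7 171.7] yaw 77.3 tilt [0.0068 0.0048] F [-8.3  0.6 29. ] gap 0.2 q [ 15.9  20.3 -11.9  57.4   0.2  28.6]
target [536.8 154.4 173. ] tool delta mm [ 0.3 -0.8 -1.3] az rad -0.005
rotvec [ 0.006 -0.006 -0.005]
```

View pics/v14.png

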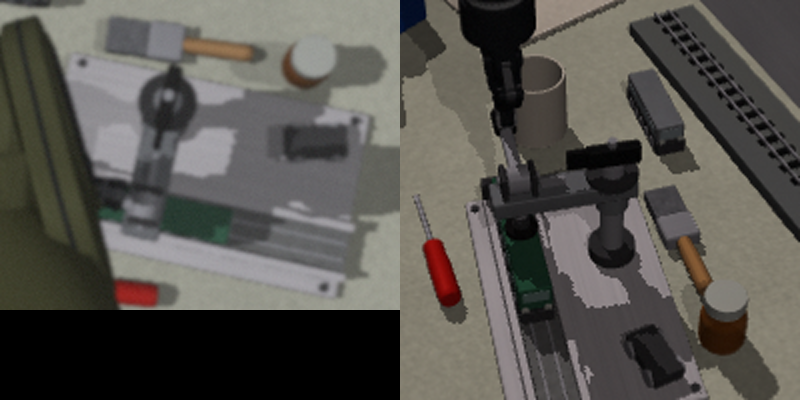

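Request:
{"name": "apply_moves", "arguments": {
  "steps": [
    {"dx": 0, "dy": 0, "dz": -0.01, "ax": 0, "ay": 0, "az": 0},
    {"dx": 0, "dy": 0, "dz": -0.05, "ax": 0, "ay": 0, "az": 0},
    {"dx": 0, "dy": 0, "dz": -0.06, "ax": 0, "ay": 0, "az": 0},
    {"dx": 0, "dy": -0.02, "dz": -0.03, "ax": 0, "ay": 0, "az": 0},
    {"dx": 0.02, "dy": -0.05, "dz": 0, "ax": 0, "ay": 0, "az": 0},
    {"dx": 0.04, "dy": -0.05, "dz": 0, "ax": 0, "ay": 0, "az": 0},
    {"dx": 0.04, "dy": -0.05, "dz": 0, "ax": 0, "ay": 0, "az": 0},
    {"dx": 0.04, "dy": -0.05, "dz": 0, "ax": 0, "ay": 0, "az": 0},
    {"dx": 0, "dy": 0, "dz": 0, "ax": 0, "ay": 0, "az": 0}
  ]
}}

```text
time: 18.42
ee_pos: [349.0, 332.6, 319.2]
tcp_rot: [[0.227, 0.974, -0.002], [0.974, -0.227, -0.014], [-0.014, 0.002, -1.0]]
ft_force: [0.2, -0.5, -0.8]
finger_gap: 0.4
```

```bash
python3 plan.py 0 79 173 77.6; python3 - <<'E'
from h import *
from bench import *
d={n:read_camera(n) for n in("top","side")};pickle.dump(d,open("v15.pkl","wb"))
a=cv2.resize(d["top"]["img"][200:345,265:465],None,fx=4,fy=4,interpolation=cv2.INTER_CUBIC)
cv2.imwrite("pics/v15.png",a[:,:,::-1])
b=cv2.resize(d["side"]["img"][170:290,235:385],None,fx=5,fy=5,interpolation=cv2.INTER_CUBIC)
cv2.imwrite("pics/v15s.png",b[:,:,::-1])
E
```

```text
t 18.43 cur [349.  332.6 319.2] stand [-221.7  212.7  319.2] yaw 76.9 tilt [-0.0017 -0.0144] F [ 0.2 -0.5 -0.8] gap 0.4 q [44.   9.9 -3.9 76.8 -0.5 57.1]
target [536.8 154.4 173. ] tool delta mm [-128.9  223.1  148.4] az rad -0.012
rotvec [ 0.002  0.014 -0.012]
```

View pics/v15.png

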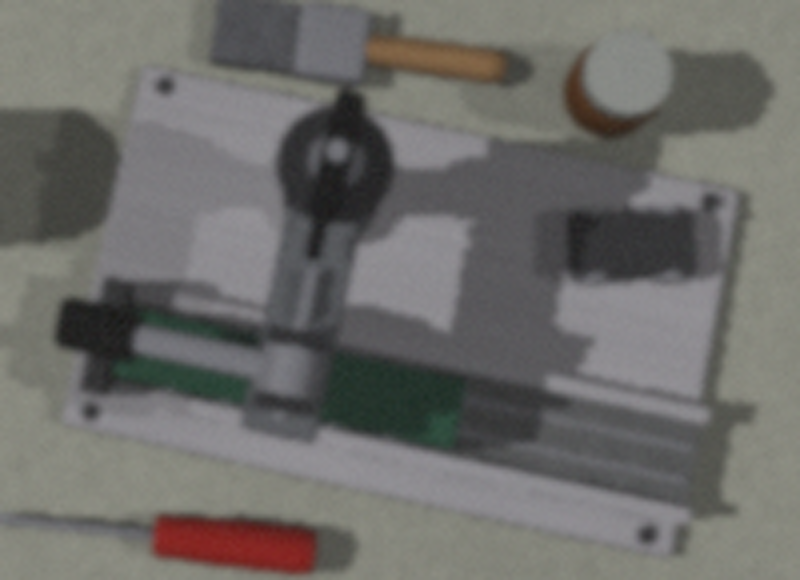

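View pics/v15s.png

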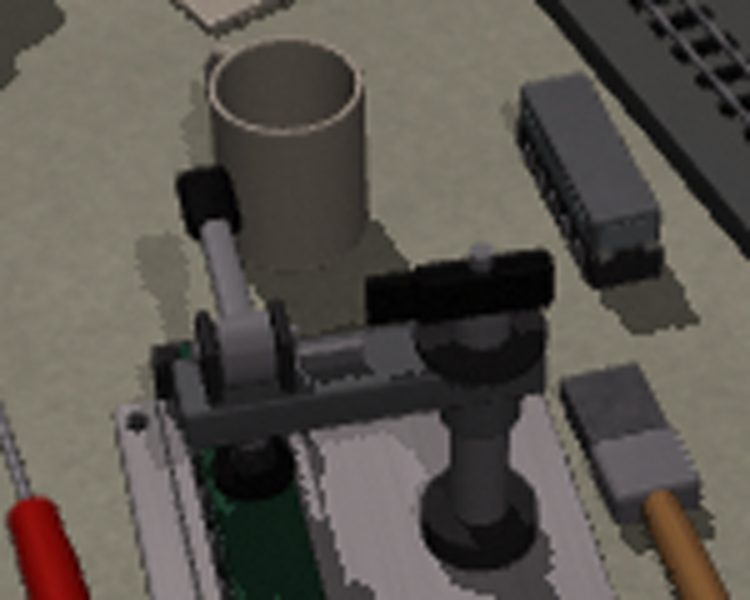

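```bash
python3 - <<'E'
from h import *
d=pickle.load(open("v15.pkl","rb"));s=np.load("stand.npy")
for th in (1.4,1.55,1.7):
    f=th-.13;P=s2w(s,[[0,110*np.sin(f),150+110*np.cos(f)]])
    print(th,((proj(d["top"],P)-[265,200]+.4)*4).round().tolist(),((proj(d["side"],P)-[235,170]+.4)*5).round().tolist())
tz=lambda p:np.array(p)/4.+[265,200]-.4
for z in (72,):print(w2s(s,atz(d["top"],tz([(468,378),(456,443),(122,312),(110,378)]),z)).round(1), "stop",w2s(s,atz(d["top"],tz([(135,290),(110,390)]),57)).round(1))
E
```

```text
1.4 [[58.0, 321.0]] [[202.0, 126.0]]
1.55 [[55.0, 321.0]] [[203.0, 149.0]]
1.7 [[57.0, 323.0]] [[204.0, 176.0]]
[[ 18.2 -86.2  72. ]
 [-14.5 -86.7  72. ]
 [ 14.2  89.9  72. ]
 [-19.3  88.5  72. ]] stop [[ 27.1  87.4  57. ]
 [-25.1  88.7  57. ]]
```

```bash
python3 -c "
from bench import *
print(sign_off())"
```

```text
the job is handed in; nothing more can be done
None
```

I clamped the green locomotive in the stand and handed the job in at about 18.5 s of the 67 s allowed. No verdict was reported.

- **Locomotive:** I pushed it along the channel until it stalled against the end stop, with the force rising to about 11 N. In the last top picture its front edge lines up with the stop face to within about 2 mm.
- **Nut:** I turned it clockwise about 70° in one grasp, feeling about 0.27 N m. Its nose points along the arm at the mark to within about 1–2°, which puts it near 2.2 rad.
- **Lever:** I flipped it over with the closed fingertips until it hit its own stop at 29 N. In the side picture its tip is where 1.7 rad puts it.
- **Clear of the stand:** the arm is well away from the stand, and the bystanders in the pictures look unmoved.

**What was off or not checked:**
- While gripping the nut's 14 mm bar, the gripper reported a gap of about 21.7 mm. I never found out why, but the grip held and turned the nut as expected.
- I did not measure how far the pad's spring is pressed in. I only infer it from the nut and lever positions.
- The locomotive's rear edge measured about 3 mm nearer the stop than its nominal length allows, which I put down to camera calibration and reading the edge by eye.

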